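Pack the seventh stain bottle into the round tray

TASK

Pack the last bottle of wood stain into the round enamel tray with the other six, so that all seven stand upright and flat on its floor, one in the middle and six round it. The ones in the tray have spread out and leave no gap wide enough: slide them together along the rim to open one, without lifting any of them off the floor or tipping a bottle, then lower the last one in gently rather than dropping it. Leave the sanding block, plane and brush where they lie.

Things in the scene. Friction and masses are not known exactly. Their poses are not given: they have to be found in the camera images.
- tray: round white enamel tray with a blue rim, fixed to the bench: flat floor 5 mm above the bench, upright wall of inner radius 96 mm (outer 101 mm), rim 34 mm above the bench. Holds seven bottles only as one in the middle and six round it; a bottle against the wall has its centre 66 mm from the tray's centre. Origin: centre of its underside, on the bench; z up
- bottle_out: squat round bottle of wood stain, reddish mahogany: body 60 mm diameter and 28 mm tall, then a low sloping shoulder up to the cap; black round screw cap 30 mm diameter from 35 to 58 mm above the bottle's underside. About 140 g, slides easily in the tray (friction about 0.3), cap gives good grip. The last one, standing on the bench to the left or right of the tray. Origin: centre of its underside; z up its axis
- bottle_a: squat round bottle of wood stain, honey yellow: body 60 mm diameter and 28 mm tall, then a low sloping shoulder up to the cap; black round screw cap 30 mm diameter from 35 to 58 mm above the bottle's underside. About 140 g, slides easily in the tray (friction about 0.3), cap gives good grip. One of six already in the tray (one near the middle, five spread round the wall; which is where varies). Origin: centre of its underside; z up its axis
- bottle_b: squat round bottle of wood stain, light oak: body 60 mm diameter and 28 mm tall, then a low sloping shoulder up to the cap; black round screw cap 30 mm diameter from 35 to 58 mm above the bottle's underside. About 140 g, slides easily in the tray (friction about 0.3), cap gives good grip. One of six already in the tray (one near the middle, five spread round the wall; which is where varies). Origin: centre of its underside; z up its axis
- bottle_c: squat round bottle of wood stain, mid brown: body 60 mm diameter and 28 mm tall, then a low sloping shoulder up to the cap; black round screw cap 30 mm diameter from 35 to 58 mm above the bottle's underside. About 140 g, slides easily in the tray (friction about 0.3), cap gives good grip. One of six already in the tray (one near the middle, five spread round the wall; which is where varies). Origin: centre of its underside; z up its axis
- bottle_d: squat round bottle of wood stain, dark brown: body 60 mm diameter and 28 mm tall, then a low sloping shoulder up to the cap; black round screw cap 30 mm diameter from 35 to 58 mm above the bottle's underside. About 140 g, slides easily in the tray (friction about 0.3), cap gives good grip. One of six already in the tray (one near the middle, five spread round the wall; which is where varies). Origin: centre of its underside; z up its axis
- bottle_e: squat round bottle of wood stain, dark walnut: body 60 mm diameter and 28 mm tall, then a low sloping shoulder up to the cap; black round screw cap 30 mm diameter from 35 to 58 mm above the bottle's underside. About 140 g, slides easily in the tray (friction about 0.3), cap gives good grip. One of six already in the tray (one near the middle, five spread round the wall; which is where varies). Origin: centre of its underside; z up its axis
- bottle_f: squat round bottle of wood stain, weathered grey: body 60 mm diameter and 28 mm tall, then a low sloping shoulder up to the cap; black round screw cap 30 mm diameter from 35 to 58 mm above the bottle's underside. About 140 g, slides easily in the tray (friction about 0.3), cap gives good grip. One of six already in the tray (one near the middle, five spread round the wall; which is where varies). Origin: centre of its underside; z up its axis
- sanding_block: bystander: cork sanding block 110 x 62 x 34 mm lying on the bench on the other side of the tray from bottle_out. Origin: centre of its underside
- block_plane: bystander: small steel block plane, 160 x 50 mm, about 50 mm high, lying beyond the tray. Origin: centre of its sole
- stain_brush: bystander: flat brush about 165 x 42 x 14 mm lying beyond the tray. Origin: underside of its metal ferrule
Things that resemble listed ones, but are neither listed nor needed, are in the scene too. Leave any blue or turquoise look-alike of the bottle_out alone. What is shaped like the bottle_f but green is not meant.

How it is judged:
By the outcome, as a careful person would: the job done as asked, in the order asked, and still so for the second after the job is handed in, with the robot touching nothing.
It also fails if it takes over 64 s, if anything falls off the work surface, if the arm or the gripper's body presses on something with over 40 N, if the wrist force passes 120 N, or if a joint passes its speed limit or range.

ROBOT

A 6-joint arm with a two-finger parallel gripper is mounted at the origin on the work surface. World frame = base frame: x ahead of the robot, y to its left, z up, the work surface at z = 0. Lengths are in mm, angles in rad, forces in N, time in s.
With the tool pointing down it reaches from about 350 to 775 mm from the base axis. Payload 7.3 kg.
Tool frame: the origin (TCP) lies between the finger pads; the fingertips stand 25 mm ahead of it and the grasp point (between the pads) lies 6 mm ahead of it; z points along the fingers, y is the line along which they close (so a half turn about z gives the same grasp; the last joint's range is limited). The gripper opens to 92 mm and grips with 3 to 60 N. Pads are 19 mm wide; open, the fingers measure 130 mm over their backs; the gripper's body (75 mm by 190 mm) begins 47 mm behind the grasp point.
Start: joints at [-1.359, 0.342, 1.524, -0, 1.275, -0.146], TCP at [183.885, -491.761, 251.741] pointing down, gripper open.
Joint ranges: [-2.53, 2.53], [-0.77, 2.02], [0.04, 2.7], [-1, 4.14], [0.28, 2.66], [-3.11, 3.11]. Speed limits (rad/s): [2.57, 2.57, 3.14, 3.14, 3.14, 3.14].

INTERFACE

Orientations are given as [roll, pitch, yaw] about the fixed x, y, z axes, in that order (R = Rz(yaw) Ry(pitch) Rx(roll)).
In Python, from plant import bot gives the robot as it stands.
- The arm moves only by the tool play_rows, never from a script. Its argument "commands" is a list of rows, each an object of numbers: "x", "y", "z": the shift along the tool's x, y, z in m; "twist": the turn about the tool's z in degrees. In form: [{"x": .., "y": .., "z": .., "twist": ..}, ...]. A call has exactly 8 rows; each row is the pose to reach, as a shift and turn from the pose commanded when the call began, along the tool's axes at that moment; what a row does not reach only later rows make up. A row lasts 1/10 s, in which the tool goes at most 50 mm and 8.59 degrees, less where a joint would pass 70% of its speed; a pose out of reach is approached as far as the arm can. A call with a gripper value outside its range is refused whole. "jaw" is the closure, from 0 (fully open) to 1 (shut), set as the call begins (left out, the last holds). The fingers move at their own pace and stop on an object; the grip force is fixed at half the most. Time passes only in rows, so rows that repeat a pose let the fingers close, or fill a call up. It gives the time, the measured TCP pose, the force, the opening and the grip force at its end, in the units of the state.
- bot.get_obs(): the state, without advancing time (a new reading comes with each control period).
- bot.capture(name): name is "scene" or "side" or "wrist"; returns a dict with "pixels" (384x512x3 uint8, red, green, blue), "fx", "fy", "cx", "cy" (pixels), "eye" and "rotation" of the camera in the world. Camera axes: x right, y down, z forward; pixel columns grow to the right and rows downward; lengths in mm; the calibration is good to about 2 mm. A picture is of the moment at which its call begins. There is no depth.
- bot.close_job(): hands the job in; it is judged then, once.
The state is a dict: "time": time; "joint_positions": joint angles; "dq": joint speeds; "tau": joint torques, N m; "tool_pos": TCP position; "tcp_rot": TCP orientation; "contact_force": force on the tool from outside, world axes, zero at the start; "moment": the same for the moment, N m; "grip_width": finger opening in mm; "finger_force": force on a finger pad.
Only numpy, scipy, OpenCV 4.12 (cv2) and the standard library are available. Lean on these libraries where they do the work, as an engineer would, in place of code of your own. Each camera call takes 0.05 s, during which the arm holds its last target. There are 200 camera calls.

## Working session

There is one attempt and no reset: what is moved stays moved. The work goes in short steps, Python scripts to look and compute and a tool call to move; the robot and the scene stay as the last step left them, time stands still between calls to the robot, and variables do not carry over. Pictures are saved under pics/ and viewed, at most 10 in all, crops included, and the job is handed in when it is done.

Besides the shell and the picture viewer there is one more tool, called as name(argument=value, ...) on one line, values as JSON. play_rows: Moves the arm, as the interface text tells. Its arguments: {"type":"object","properties":{"commands":{"type":"array"},"jaw":{"type":"number"}},"required":["commands"]}

```bash
mkdir -p pics; python3 - <<'E'
from plant import bot
import cv2,pickle
d={}
for n in("scene","side"):
    c=bot.capture(n);d[n]=c;print(n,c["fx"],c["eye"],c["rotation"])
    cv2.imwrite(f"pics/{n}0.png",cv2.resize(c["pixels"][:,:,::-1],(800,600)))
pickle.dump(d,open("c0.pkl","wb"))
print(bot.get_obs())
E
```

```text
scene 448.19695400832717 [1236.22534979 -195.83800803 1100.87684538] [-2.56816262 -0.00363116  1.30892141]
side 432.6705804119737 [114.06333374 850.92202147 644.87087514] [-2.1342803  -0.02159549 -2.64785655]
{'time': 0.1, 'joint_positions': array([-1.35901051e+00,  3.42670288e-01,  1.52487648e+00,  7.19550748e-06,
        1.27540995e+00, -1.46025947e-01]), 'dq': array([ 0.00119797, -0.00102348, -0.0035662 ,  0.00052936, -0.00055736,
       -0.0005051 ]), 'tau': array([ 1.77691065e-03, -4.32003057e+01, -2.44695425e+01,  7.19498796e-02,
        5.25941479e-02, -5.57424221e-05]), 'tool_pos': array([ 183.81218304, -491.43789287,  251.1211992 ]), 'tcp_rot': array([-3.14024410e+00, -2.05290241e-04,  3.57809521e-01]), 'contact_force': array([ 0.04842453, -0.09116537, -0.62285057]), 'moment': array([ 0.05750411,  0.04249874, -0.00071905]), 'finger_force': 0.0, 'grip_width': 91.30339166607008}
```

View pics/scene0.png

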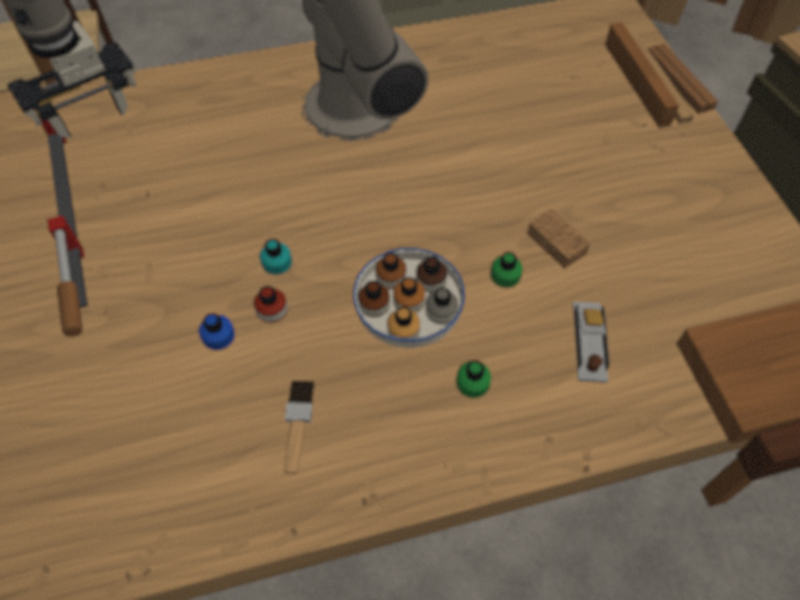

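View pics/side0.png

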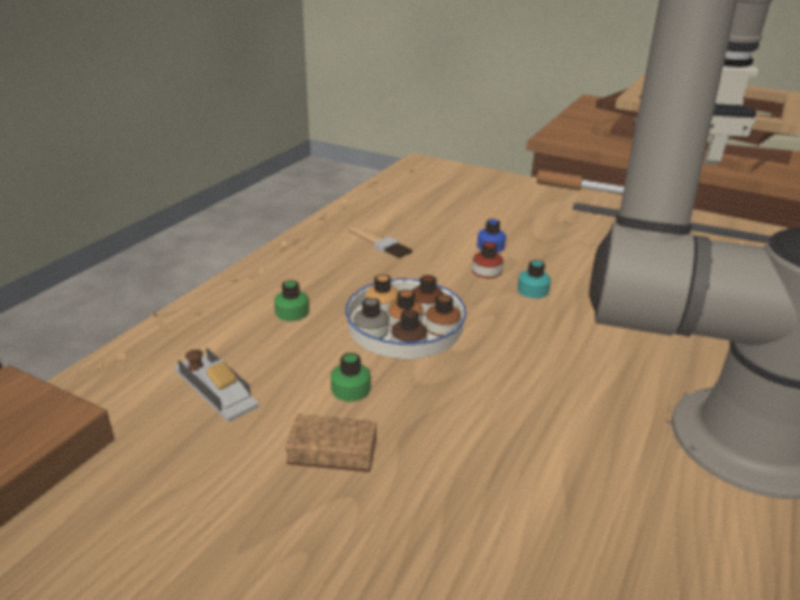

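The scene view (800x600) shows the tray at about (409,295). Five bottles stand round the wall: (391,267), (432,270), (441,303), (404,322) and (374,296). The sixth is in the middle at (409,292).

Candidates for bottle_out are red-brown (270,302), turquoise (275,256) and blue (217,330), plus green look-alikes at (507,268) and (474,378). Only the red one fits "reddish mahogany".

```bash
cat > h.py <<'E'
import numpy as np,cv2
from scipy.spatial.transform import Rotation as R
def mat(r):
    r=np.asarray(r); return r if r.shape==(3,3) else R.from_euler('xyz',r).as_matrix()
def ray(c,u,v,z):
    d=mat(c["rotation"])@np.array([(u-c["cx"])/c["fx"],(v-c["cy"])/c["fy"],1.])
    e=np.asarray(c["eye"]); return e+d*(z-e[2])/d[2]
def proj(c,p):
    q=mat(c["rotation"]).T@(np.asarray(p)-c["eye"]); return c["cx"]+c["fx"]*q[0]/q[2], c["cy"]+c["fy"]*q[1]/q[2]
E
python3 - <<'E'
import pickle;from h import *
d=pickle.load(open("c0.pkl","rb"));c=d["scene"];s=.64
for n,u,v,z in[("red cap top",268,293,58),("tray rim",409,293,34),("teal",273,245,58),("blue",213,320,58),("green1",508,257,58),("green2",475,368,58),
 ("cap391",391,258,63),("cap432",433,262,63),("cap441",442,294,63),("cap404",404,313,63),("cap374",373,288,63),("mid",409,284,63)]:
    p=ray(c,u*s,v*s,z);print(n,p.round(),"r",np.hypot(*p[:2]).round(), "side px",(np.array(proj(d["side"],p))/s).round())
cv2.imwrite("pics/crop.png",cv2.resize(c["pixels"][135:260,110:350,::-1],None,fx=3.3,fy=3.3,interpolation=cv2.INTER_CUBIC))
E
```

```text
red cap top [ 507. -260.   58.] r 570.0 side px [485. 244.]
tray rim [557. -13.  34.] r 557.0 side px [402. 307.]
teal [ 403. -235.   58.] r 466.0 side px [533. 263.]
blue [ 539. -361.   58.] r 648.0 side px [490. 221.]
green1 [542. 180.  58.] r 571.0 side px [349. 357.]
green2 [745.  51.  58.] r 747.0 side px [288. 283.]
cap391 [492. -30.  63.] r 493.0 side px [442. 298.]
cap432 [521.  42.  63.] r 522.0 side px [406. 314.]
cap441 [592.  38.  63.] r 593.0 side px [369. 301.]
cap404 [613. -37.  63.] r 614.0 side px [380. 278.]
cap374 [548. -77.  63.] r 554.0 side px [424. 277.]
mid [556. -13.  63.] r 556.0 side px [403. 292.]
```

View pics/crop.png

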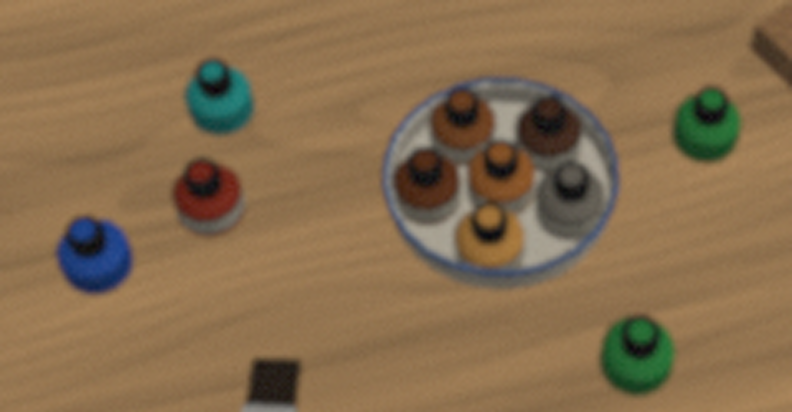

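The crop shows the red bottle at (205,190) with a black cap and a reddish-mahogany body, so it is bottle_out. Its blue (95,250), turquoise (220,95) and green neighbours are left alone. Heights and reach agree across both views. The widest gap is between honey and grey, facing +x. I'll move over the tray for a wrist view.

play_rows(commands=[{"x": 0.03,"y": -0.0175,"z": -0.01,"twist": -5},{"x": 0.06,"y": -0.035,"z": -0.02,"twist": -10},{"x": 0.09,"y": -0.0525,"z": -0.03,"twist": -15},{"x": 0.12,"y": -0.07,"z": -0.034,"twist": -20},{"x": 0.15,"y": -0.0875,"z": -0.034,"twist": -25},{"x": 0.18,"y": -0.105,"z": -0.034,"twist": -30},{"x": 0.21,"y": -0.1225,"z": -0.034,"twist": -35},{"x": 0.24,"y": -0.14,"z": -0.034,"twist": -40}], jaw=0.5)

```text
time: 0.9
tool_pos: [360.2, -275.2, 285.5]
tcp_rot: [-3.141, -0.0, 1.059]
contact_force: [-0.7, 0.5, -0.6]
grip_width: 46.0
finger_force: 0.0
```

```bash
cat >> h.py <<'E'
import json,os
class C:
    """commanded pose bookkeeping: x,y,z (mm), yaw (deg)"""
    def __init__(s,p): s.p=list(p)
    def shift(s,x,y,z,yaw):
        a=np.radians(s.p[3]);dx,dy=x-s.p[0],y-s.p[1]
        return np.round([(dx*np.cos(a)+dy*np.sin(a))/1e3,(dx*np.sin(a)-dy*np.cos(a))/1e3,(s.p[2]-z)/1e3,s.p[3]-yaw],4)
    def did(s,x,y,z,t):
        a=np.radians(s.p[3]); s.p=[s.p[0]+1e3*(x*np.cos(a)+y*np.sin(a)),s.p[1]+1e3*(x*np.sin(a)-y*np.cos(a)),s.p[2]-1e3*z,s.p[3]-t]; return s
def plan(start,*targets):
    c=C(start)
    for t in targets:
        sh=c.shift(*t);print("->",t,"shift",sh.tolist());
E
python3 - <<'E'
from h import *
from plant import bot
o=bot.get_obs();print(o["tool_pos"],np.degrees(o["tcp_rot"]),o["time"],o["grip_width"])
c=C((183.885,-491.761,251.741,20.5)).did(.24,-.14,-.034,-40);print(c.p)
plan(c.p,(540,-60,320,90))
E
```

```text
[ 360.23528741 -275.22750247  285.51137747] [-1.79977120e+02 -5.87302299e-03  6.06994974e+01] 0.9 45.98764541349438
[np.float64(359.65729204329), np.float64(-276.57712200295214), 285.741, 60.5]
-> (540, -60, 320, 90) shift [0.2773, 0.0503, -0.0343, -29.5]
```

play_rows(commands=[{"x": 0.04,"y": 0.007,"z": -0.005,"twist": -4},{"x": 0.08,"y": 0.014,"z": -0.01,"twist": -8},{"x": 0.12,"y": 0.021,"z": -0.015,"twist": -12},{"x": 0.16,"y": 0.028,"z": -0.02,"twist": -17},{"x": 0.2,"y": 0.035,"z": -0.025,"twist": -21},{"x": 0.24,"y": 0.043,"z": -0.03,"twist": -25},{"x": 0.277,"y": 0.05,"z": -0.034,"twist": -29.5},{"x": 0.277,"y": 0.05,"z": -0.034,"twist": -29.5}])

```text
time: 1.7
tool_pos: [541.5, -56.8, 319.3]
tcp_rot: [3.141, -0.001, 1.577]
contact_force: [-0.3, -0.7, 0.6]
grip_width: 45.9
finger_force: 0.0
```

```bash
python3 - <<'E'
from h import *
from plant import bot
import pickle
o=bot.get_obs();print(o["tool_pos"],np.degrees(o["tcp_rot"]),o["time"],o["joint_positions"])
c=bot.capture("wrist");pickle.dump(c,open("w1.pkl","wb"))
print(c["fx"],c["eye"],c["rotation"])
for p in[(557,-13,34),(507,-260,58)]:print(proj(c,p))
cv2.imwrite("pics/w1.png",cv2.resize(c["pixels"][:,:,::-1],(800,600)))
E
```

```text
[541.51350362 -56.80488605 319.32583776] [ 1.79965700e+02 -6.50054993e-02  9.03601071e+01] 1.7 [-2.45977217e-01  3.35951275e-01  1.34620091e+00  1.25589311e-03
  1.45914403e+00 -2.52401678e-01]
275.32578260017766 [541.15135325   8.97369593 453.35089266] [2.89577133e+00 1.34346790e-04 6.00963315e-03]
(np.float64(263.6359223283227), np.float64(135.9380963844039))
(np.float64(231.19259677702738), np.float64(290.6980654696197))
```

View pics/w1.png

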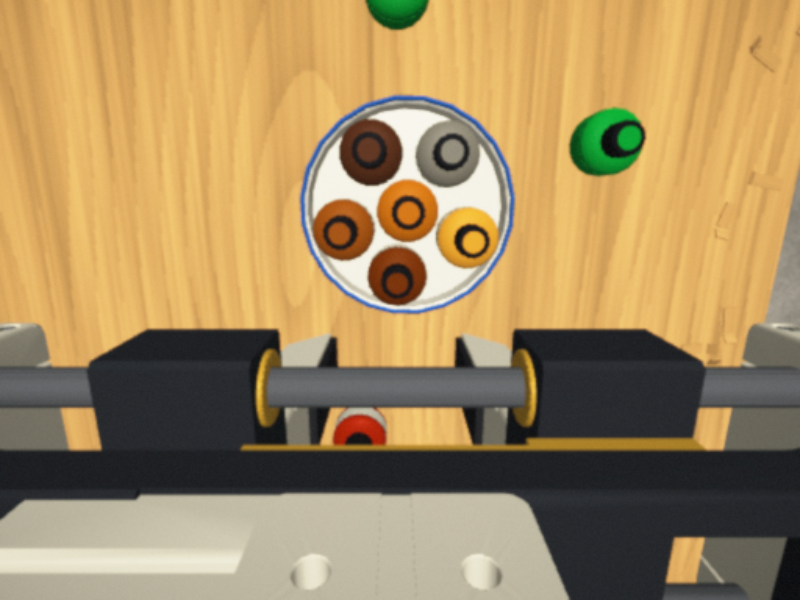

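The wrist view (800x600) shows the tray rim centred at (408,204). The wall bottles are dark (370,150), grey (452,152), honey (472,240), brown (397,281) and oak-brown (340,232), with the middle one at (408,212). The red bottle is at (360,432). The widest gap is grey to honey, as I thought. Next I measure cap-top discs and the rim.

```bash
cat >> h.py <<'E'
def caps(c,guess,z=63.5,win=11):
    """cap-top disc: hole of the black ring near each guessed pixel"""
    im=c["pixels"];v=cv2.GaussianBlur(cv2.resize(im,None,fx=4,fy=4,interpolation=cv2.INTER_CUBIC),(5,5),0).max(2)
    out=[]
    for g in guess:
        best=None
        for t in (70,60,50,45,40,35,30,25):
            cs,h=cv2.findContours((v<t).astype('uint8'),cv2.RETR_CCOMP,cv2.CHAIN_APPROX_NONE)
            for k,q in enumerate(cs):
                if h[0][k][3]<0 or len(q)<20: continue
                m=cv2.moments(q)
                if m["m00"]<150: continue
                p=np.array([m["m10"],m["m01"]])/m["m00"]/4; A=m["m00"]/16
                if np.hypot(*(p-g))<6 and A<500 and (best is None or A>best[1]): best=(p,A,t)
        out.append(None if best is None else (ray(c,best[0][0]+0.125-.5+.0,best[0][1]-.375,z),best[1],best[2]))
    return out
def rim(c,g,r):
    hsv=cv2.cvtColor(c["pixels"],cv2.COLOR_RGB2HSV);m=cv2.inRange(hsv,(105,80,50),(130,255,255))
    ys,xs=np.nonzero(m);k=abs(np.hypot(xs-g[0],ys-g[1])-r)<12
    pts=np.stack([ray(c,x,y,34)[:2] for x,y in zip(xs[k],ys[k])])
    A=np.c_[2*pts,np.ones(len(pts))];s=np.linalg.lstsq(A,(pts**2).sum(1),rcond=None)[0]
    return s[:2],np.sqrt(s[2]+s[0]**2+s[1]**2)
def report(c,guess,names,rg,rr):
    ctr,r=rim(c,rg,rr);print("tray",ctr.round(1),"R",r.round(1))
    for n,b in zip(names,caps(c,guess)):
        if b is None: print(n,None);continue
        d=b[0][:2]-ctr;print(n,b[0].round(1),"r %.1f th %.1f area %.0f t %d"%(np.hypot(*d),np.degrees(np.arctan2(d[1],d[0])),b[1],b[2]))
E
python3 - <<'E'
from h import *
import pickle
c=pickle.load(open("w1.pkl","rb"));s=.64
g=[(370*s,150*s),(453*s,152*s),(472*s,241*s),(397*s,281*s),(340*s,232*s),(408*s,212*s)]
report(c,g,["dark","grey","honey","brown","oak","mid"],(408*s,204*s),105*s)
E
```

```text
tray [551.8 -11.1] R 100.0
dark [517.4  41.9  63.5] r 63.2 th 123.0 area 236 t 40
grey [589.2  40.9  63.5] r 64.1 th 54.3 area 250 t 40
honey [611.5 -37.1  63.5] r 65.2 th -23.6 area 220 t 50
brown [542.5 -75.6  63.5] r 65.2 th -98.2 area 203 t 35
oak [490.1 -30.1  63.5] r 64.6 th -162.9 area 220 t 40
mid [552.2 -11.5  63.5] r 0.5 th -47.0 area 235 t 40
```

```bash
python3 - <<'E'
from h import *
from plant import bot
o=bot.get_obs();print(o["tool_pos"],np.degrees(o["tcp_rot"][2]),o["time"])
c=C((359.657,-276.577,285.741,60.5)).did(.277,.05,-.034,-29.5);print(c.p)
plan(c.p,(611.5,-37.1,110,66.4))
E
```

```text
[540.21434052 -58.4842733  319.00480155] 90.18497424712604 1.75
[np.float64(539.5761109456554), np.float64(-60.10965022982114), 319.741, 90.0]
-> (611.5, -37.1, 110, 66.4) shift [0.023, 0.0719, 0.2097, 23.6]
```

play_rows(commands=[{"x": 0.004,"y": 0.012,"z": 0.035,"twist": 4},{"x": 0.008,"y": 0.024,"z": 0.07,"twist": 8},{"x": 0.012,"y": 0.036,"z": 0.105,"twist": 12},{"x": 0.016,"y": 0.05,"z": 0.14,"twist": 16},{"x": 0.02,"y": 0.062,"z": 0.175,"twist": 20},{"x": 0.023,"y": 0.0719,"z": 0.205,"twist": 23.6},{"x": 0.023,"y": 0.0719,"z": 0.2097,"twist": 23.6},{"x": 0.023,"y": 0.0719,"z": 0.2097,"twist": 23.6}])

```text
time: 2.55
tool_pos: [610.4, -37.9, 109.4]
tcp_rot: [-3.139, 0.001, 1.159]
contact_force: [0.5, -0.4, -0.3]
grip_width: 46.0
finger_force: 0.0
```

play_rows(commands=[{"x": 0,"y": 0,"z": 0,"twist": 0},{"x": 0,"y": 0,"z": 0.008,"twist": 0},{"x": 0,"y": 0,"z": 0.016,"twist": 0},{"x": 0,"y": 0,"z": 0.024,"twist": 0},{"x": 0,"y": 0,"z": 0.032,"twist": 0},{"x": 0,"y": 0,"z": 0.038,"twist": 0},{"x": 0,"y": 0,"z": 0.04,"twist": 0},{"x": 0,"y": 0,"z": 0.04,"twist": 0}])

```text
time: 3.35
tool_pos: [611.3, -37.1, 69.5]
tcp_rot: [-3.141, 0.0, 1.159]
contact_force: [-0.0, -0.7, 0.8]
grip_width: 45.6
finger_force: 0.0
```

play_rows(commands=[{"x": 0,"y": 0,"z": 0,"twist": 0},{"x": 0,"y": 0,"z": 0,"twist": 0},{"x": 0,"y": 0,"z": 0,"twist": 0},{"x": 0,"y": 0,"z": 0,"twist": 0},{"x": 0,"y": 0,"z": 0,"twist": 0},{"x": 0,"y": 0,"z": 0,"twist": 0},{"x": 0,"y": 0,"z": 0,"twist": 0},{"x": 0,"y": 0,"z": 0,"twist": 0}], jaw=1)

```text
time: 4.15
tool_pos: [611.7, -37.1, 70.3]
tcp_rot: [3.141, -0.0, 1.159]
contact_force: [0.4, 0.1, 3.7]
grip_width: 29.0
finger_force: 30.0
```

play_rows(commands=[{"x": -0.0045,"y": -0.0002,"z": 0,"twist": 4},{"x": -0.009,"y": -0.0006,"z": 0,"twist": 8},{"x": -0.0135,"y": -0.0014,"z": 0,"twist": 12},{"x": -0.018,"y": -0.0025,"z": 0,"twist": 16},{"x": -0.0222,"y": -0.0039,"z": 0,"twist": 20},{"x": -0.0264,"y": -0.0056,"z": 0,"twist": 24},{"x": -0.0304,"y": -0.0076,"z": 0,"twist": 28},{"x": -0.0325,"y": -0.0087,"z": 0,"twist": 30}])

```text
time: 4.95
tool_pos: [590.9, -63.6, 70.4]
tcp_rot: [3.141, -0.001, 0.633]
contact_force: [1.2, 0.6, 2.4]
grip_width: 29.3
finger_force: 30.0
```

play_rows(commands=[{"x": 0,"y": 0,"z": 0,"twist": 0},{"x": 0,"y": 0,"z": 0,"twist": 0},{"x": 0,"y": 0,"z": 0,"twist": 0},{"x": 0,"y": 0,"z": 0,"twist": 0},{"x": 0,"y": 0,"z": 0,"twist": 0},{"x": 0,"y": 0,"z": 0,"twist": 0},{"x": 0,"y": 0,"z": 0,"twist": 0},{"x": 0,"y": 0,"z": 0,"twist": 0}], jaw=0.5)

```text
time: 5.75
tool_pos: [590.5, -63.4, 70.0]
tcp_rot: [3.142, 0.0, 0.635]
contact_force: [-0.2, -0.1, 0.0]
grip_width: 46.2
finger_force: 0.0
```

```bash
python3 - <<'E'
from h import *
c=C((539.576,-60.110,319.741,90)).did(.023,.0719,.2497,23.6).did(-.0325,-.0087,0,30);print(c.p)
c.did(0,0,-.045,20);print(c.p)
plan(c.p,(589.2,40.9,115,-35.7))
E
```

```text
[np.float64(590.4923006947095), np.float64(-63.408752127527805), 70.04099999999997, 36.400000000000006]
[np.float64(590.4923006947095), np.float64(-63.408752127527805), 115.04099999999997, 16.400000000000006]
-> (589.2, 40.9, 115, -35.7) shift [0.0282, -0.1004, 0.0, 52.1]
```

play_rows(commands=[{"x": 0,"y": 0,"z": -0.008,"twist": 0},{"x": 0,"y": 0,"z": -0.018,"twist": 0},{"x": 0,"y": 0,"z": -0.03,"twist": 0},{"x": 0,"y": 0,"z": -0.04,"twist": 5},{"x": 0,"y": 0,"z": -0.045,"twist": 10},{"x": 0,"y": 0,"z": -0.045,"twist": 15},{"x": 0,"y": 0,"z": -0.045,"twist": 20},{"x": 0,"y": 0,"z": -0.045,"twist": 20}])

```text
time: 6.55
tool_pos: [590.8, -63.5, 116.3]
tcp_rot: [3.141, -0.001, 0.285]
contact_force: [-0.0, -0.4, -0.3]
grip_width: 46.0
finger_force: 0.0
```

play_rows(commands=[{"x": 0.004,"y": -0.0143,"z": 0,"twist": 7.5},{"x": 0.008,"y": -0.0286,"z": 0,"twist": 15},{"x": 0.012,"y": -0.043,"z": 0,"twist": 22.5},{"x": 0.016,"y": -0.0573,"z": 0,"twist": 30},{"x": 0.02,"y": -0.0717,"z": 0,"twist": 37.5},{"x": 0.024,"y": -0.086,"z": 0,"twist": 45},{"x": 0.0282,"y": -0.1004,"z": 0,"twist": 52.1},{"x": 0.0282,"y": -0.1004,"z": 0,"twist": 52.1}])

```text
time: 7.35
tool_pos: [589.3, 42.4, 115.7]
tcp_rot: [-3.141, -0.0, -0.62]
contact_force: [0.8, 0.9, -0.2]
grip_width: 46.1
finger_force: 0.0
```

play_rows(commands=[{"x": 0,"y": 0,"z": 0,"twist": 0},{"x": 0,"y": 0,"z": 0,"twist": 0},{"x": 0,"y": 0,"z": 0.01,"twist": 0},{"x": 0,"y": 0,"z": 0.02,"twist": 0},{"x": 0,"y": 0,"z": 0.03,"twist": 0},{"x": 0,"y": 0,"z": 0.04,"twist": 0},{"x": 0,"y": 0,"z": 0.045,"twist": 0},{"x": 0,"y": 0,"z": 0.045,"twist": 0}])

```text
time: 8.15
tool_pos: [588.6, 40.9, 68.8]
tcp_rot: [3.14, 0.002, -0.623]
contact_force: [-0.6, 0.1, 0.8]
grip_width: 46.0
finger_force: 0.0
```

play_rows(commands=[{"x": 0,"y": 0,"z": 0,"twist": 0},{"x": 0,"y": 0,"z": 0,"twist": 0},{"x": 0,"y": 0,"z": 0,"twist": 0},{"x": 0,"y": 0,"z": 0,"twist": 0},{"x": 0,"y": 0,"z": 0,"twist": 0},{"x": 0,"y": 0,"z": 0,"twist": 0},{"x": 0,"y": 0,"z": 0,"twist": 0},{"x": 0,"y": 0,"z": 0,"twist": 0}], jaw=1)

```text
time: 8.95
tool_pos: [589.5, 40.8, 70.5]
tcp_rot: [-3.141, -0.001, -0.623]
contact_force: [0.3, 0.2, 5.9]
grip_width: 28.9
finger_force: 30.0
```

play_rows(commands=[{"x": -0.0033,"y": 0.0001,"z": 0,"twist": -3},{"x": -0.0067,"y": 0.0004,"z": 0,"twist": -6},{"x": -0.01,"y": 0.0008,"z": 0,"twist": -9},{"x": -0.0133,"y": 0.0014,"z": 0,"twist": -12},{"x": -0.0166,"y": 0.0022,"z": 0,"twist": -15},{"x": -0.0198,"y": 0.0031,"z": 0,"twist": -18},{"x": -0.0219,"y": 0.0039,"z": 0,"twist": -20},{"x": -0.0219,"y": 0.0039,"z": 0,"twist": -20}])

```text
time: 9.75
tool_pos: [569.6, 50.5, 70.5]
tcp_rot: [-3.141, -0.001, -0.274]
contact_force: [0.7, -0.3, 6.4]
grip_width: 29.1
finger_force: 30.0
```

play_rows(commands=[{"x": 0,"y": 0,"z": 0,"twist": 0},{"x": 0,"y": 0,"z": 0,"twist": 0},{"x": 0,"y": 0,"z": 0,"twist": 0},{"x": 0,"y": 0,"z": 0,"twist": 0},{"x": 0,"y": 0,"z": 0,"twist": 0},{"x": 0,"y": 0,"z": 0,"twist": 0},{"x": 0,"y": 0,"z": 0,"twist": 0},{"x": 0,"y": 0,"z": 0,"twist": 0}], jaw=0.5)

```text
time: 10.55
tool_pos: [569.1, 50.4, 70.0]
tcp_rot: [3.142, -0.0, -0.274]
contact_force: [0.2, 0.1, 0.4]
grip_width: 46.0
finger_force: 0.0
```

```bash
python3 - <<'E'
from h import *
c=C((590.492,-63.409,115.041,16.4)).did(.0282,-.1004,.045,52.1).did(-.0219,.0039,0,-20);print(c.p)
c.did(0,0,-.05,0);print(c.p)
plan(c.p,(541,-60,310,10))
E
```

```text
[np.float64(569.1371318517854), np.float64(50.48057890061183), 70.041, -15.700000000000003]
[np.float64(569.1371318517854), np.float64(50.48057890061183), 120.041, -15.700000000000003]
-> (541, -60, 310, 10) shift [0.0028, 0.114, -0.19, -25.7]
```

play_rows(commands=[{"x": 0,"y": 0,"z": -0.005,"twist": 0},{"x": 0,"y": 0,"z": -0.01,"twist": 0},{"x": 0,"y": 0,"z": -0.018,"twist": 0},{"x": 0,"y": 0,"z": -0.026,"twist": 0},{"x": 0,"y": 0,"z": -0.034,"twist": 0},{"x": 0,"y": 0,"z": -0.042,"twist": 0},{"x": 0,"y": 0,"z": -0.05,"twist": 0},{"x": 0,"y": 0,"z": -0.05,"twist": 0}])

```text
time: 11.35
tool_pos: [569.9, 50.4, 121.4]
tcp_rot: [-3.141, -0.002, -0.274]
contact_force: [-1.0, 0.8, 1.0]
grip_width: 46.1
finger_force: 0.0
```

```bash
python3 - <<'E'
from h import *
import pickle
c=pickle.load(open("w1.pkl","rb"));s=.64
for b in caps(c,[(360*s,430*s)],58.5): print(b)
print(ray(c,360*s,428*s,58))
plan((569.137,50.481,120.041,-15.7),(490,-20,310,10))
E
```

```text
None
[ 506.13701577 -229.46207853   58.        ]
-> (490, -20, 310, 10) shift [-0.0571, 0.0893, -0.19, -25.7]
```

play_rows(commands=[{"x": -0.008,"y": 0.013,"z": -0.027,"twist": -4},{"x": -0.016,"y": 0.026,"z": -0.054,"twist": -8},{"x": -0.024,"y": 0.039,"z": -0.081,"twist": -12},{"x": -0.032,"y": 0.052,"z": -0.108,"twist": -16},{"x": -0.04,"y": 0.065,"z": -0.135,"twist": -20},{"x": -0.049,"y": 0.078,"z": -0.162,"twist": -24},{"x": -0.0571,"y": 0.0893,"z": -0.19,"twist": -25.7},{"x": -0.0571,"y": 0.0893,"z": -0.19,"twist": -25.7}])

```text
time: 12.15
tool_pos: [490.4, -21.0, 313.7]
tcp_rot: [3.139, -0.006, 0.174]
contact_force: [0.1, 0.2, 0.3]
grip_width: 45.7
finger_force: 0.0
```

```bash
python3 - <<'E'
from h import *
from plant import bot
import pickle
bot.capture("scene");c=bot.capture("wrist");pickle.dump(c,open("w2.pkl","wb"))
print(bot.get_obs()["time"],bot.get_obs()["tool_pos"])
T=np.array([551.8,-11.1])
P=lambda r,t:[T[0]+r*np.cos(np.radians(t)),T[1]+r*np.sin(np.radians(t)),63.5]
g=[proj(c,P(65,t)) for t in(128,74,-53,-107,-163)]+[proj(c,P(0,0))]
tr=proj(c,[*T,34]);e=proj(c,[T[0]+100,T[1],34])
cv2.imwrite("pics/w2.png",cv2.resize(c["pixels"][:,:,::-1],(800,600)))
report(c,g,["dark","grey","honey","brown","oak","mid"],tr,np.hypot(tr[0]-e[0],tr[1]-e[1]))
E
```

```text
12.25 [489.96444075 -20.12633799 310.05246772]
tray [551.8 -11.1] R 100.0
dark [510.7  40.9  63.5] r 66.3 th 128.3 area 226 t 35
grey [569.9  51.1  63.5] r 64.8 th 73.8 area 262 t 40
honey [590.3 -63.5  63.5] r 65.1 th -53.7 area 261 t 50
brown [531.1 -73.9  63.5] r 66.1 th -108.2 area 236 t 35
oak [490.  -30.   63.5] r 64.6 th -162.9 area 213 t 45
mid [552.3 -11.4  63.5] r 0.6 th -35.4 area 249 t 45
```

View pics/w2.png

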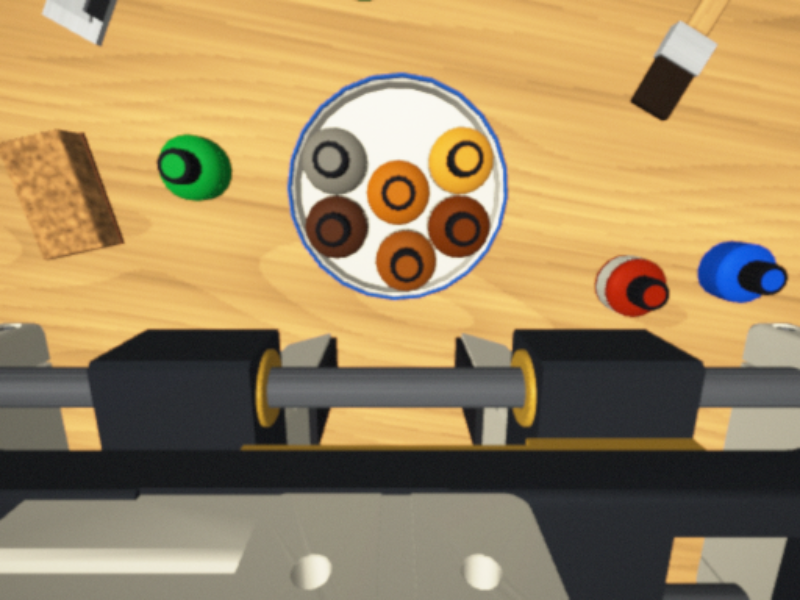

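The wrist view shows all six upright and the gap open at the top, centred on about (398,110), between grey (330,158) and honey (466,158). The red cap top is at (655,293). The gap measures 127.5°, centred on 10°, so there is enough room.

```bash
python3 - <<'E'
from h import *
import pickle
c=pickle.load(open("w2.pkl","rb"));s=.64
print(caps(c,[(655*s,293*s)],58.5),ray(c,655*s,293*s,58))
p=C((569.137,50.481,120.041,-15.7)).did(-.0571,.0893,-.19,-25.7).p;print(p)
plan(p,(506,-259,120,10))
a=np.radians(10);print(551.8+63.3*np.cos(a),-11.1+63.3*np.sin(a))
E
```

```text
[(array([ 501.90150463, -261.64351884,   58.5       ]), 185.625, 60)] [ 504.03786151 -262.40242635   58.        ]
[np.float64(490.0026814534034), np.float64(-20.036087490662744), 310.041, 10.0]
-> (506, -259, 120, 10) shift [-0.0257, 0.2381, 0.19, 0.0]
614.1383307656727 -0.10807035368330986
```

play_rows(commands=[{"x": -0.0045,"y": 0.036,"z": 0.01,"twist": 0},{"x": -0.009,"y": 0.072,"z": 0.03,"twist": 0},{"x": -0.0135,"y": 0.108,"z": 0.06,"twist": 0},{"x": -0.018,"y": 0.144,"z": 0.09,"twist": 0},{"x": -0.0225,"y": 0.18,"z": 0.12,"twist": 0},{"x": -0.027,"y": 0.216,"z": 0.155,"twist": 0},{"x": -0.0302,"y": 0.24,"z": 0.185,"twist": 0},{"x": -0.0302,"y": 0.24,"z": 0.19,"twist": 0}], jaw=0.4)

```text
time: 13.05
tool_pos: [499.5, -262.6, 114.2]
tcp_rot: [-3.136, 0.007, 0.171]
contact_force: [-0.0, 0.2, 0.6]
grip_width: 55.0
finger_force: 0.0
```

play_rows(commands=[{"x": 0,"y": 0,"z": 0,"twist": 0},{"x": 0,"y": 0,"z": 0,"twist": 0},{"x": 0,"y": 0,"z": 0.012,"twist": 0},{"x": 0,"y": 0,"z": 0.024,"twist": 0},{"x": 0,"y": 0,"z": 0.036,"twist": 0},{"x": 0,"y": 0,"z": 0.048,"twist": 0},{"x": 0,"y": 0,"z": 0.055,"twist": 0},{"x": 0,"y": 0,"z": 0.055,"twist": 0}])

```text
time: 13.85
tool_pos: [501.3, -261.2, 63.6]
tcp_rot: [-3.14, 0.002, 0.175]
contact_force: [-0.4, 0.4, -0.3]
grip_width: 54.9
finger_force: 0.0
```

play_rows(commands=[{"x": 0,"y": 0,"z": 0,"twist": 0},{"x": 0,"y": 0,"z": 0,"twist": 0},{"x": 0,"y": 0,"z": 0,"twist": 0},{"x": 0,"y": 0,"z": 0,"twist": 0},{"x": 0,"y": 0,"z": 0,"twist": 0},{"x": 0,"y": 0,"z": 0,"twist": 0},{"x": 0,"y": 0,"z": 0,"twist": 0},{"x": 0,"y": 0,"z": 0,"twist": 0}], jaw=1)

```text
time: 14.65
tool_pos: [502.2, -261.8, 65.5]
tcp_rot: [3.141, -0.001, 0.175]
contact_force: [-0.6, -0.4, 5.3]
grip_width: 29.1
finger_force: 30.0
```

play_rows(commands=[{"x": 0,"y": 0,"z": -0.006,"twist": 0},{"x": 0,"y": 0,"z": -0.018,"twist": 0},{"x": 0,"y": 0,"z": -0.034,"twist": 0},{"x": 0,"y": 0,"z": -0.05,"twist": 0},{"x": 0,"y": 0,"z": -0.066,"twist": 0},{"x": 0,"y": 0,"z": -0.078,"twist": 0},{"x": 0,"y": 0,"z": -0.085,"twist": 0},{"x": 0,"y": 0,"z": -0.085,"twist": 0}])

```text
time: 15.45
tool_pos: [502.3, -261.9, 151.1]
tcp_rot: [3.14, -0.001, 0.175]
contact_force: [0.3, 0.4, -1.5]
grip_width: 29.2
finger_force: 30.0
```

play_rows(commands=[{"x": 0.01,"y": -0.015,"z": 0,"twist": 0},{"x": 0.03,"y": -0.045,"z": 0,"twist": 0},{"x": 0.055,"y": -0.085,"z": 0,"twist": 0},{"x": 0.082,"y": -0.125,"z": 0,"twist": 0},{"x": 0.108,"y": -0.165,"z": 0,"twist": 0},{"x": 0.134,"y": -0.205,"z": 0,"twist": 0},{"x": 0.15,"y": -0.229,"z": 0,"twist": 0},{"x": 0.1559,"y": -0.238,"z": 0,"twist": 0}])

```text
time: 16.25
tool_pos: [614.4, 3.0, 148.9]
tcp_rot: [-3.141, 0.001, 0.178]
contact_force: [-0.2, 0.1, -1.4]
grip_width: 29.1
finger_force: 30.0
```

play_rows(commands=[{"x": 0,"y": 0,"z": 0,"twist": 0},{"x": 0,"y": 0,"z": 0,"twist": 0},{"x": 0,"y": 0,"z": 0,"twist": 0},{"x": 0,"y": 0,"z": 0,"twist": 0},{"x": 0,"y": 0,"z": 0,"twist": 0},{"x": 0,"y": 0,"z": 0.005,"twist": 0},{"x": 0,"y": 0,"z": 0.01,"twist": 0},{"x": 0,"y": 0,"z": 0.01,"twist": 0}])

```text
time: 17.05
tool_pos: [613.5, -0.2, 138.8]
tcp_rot: [-3.141, 0.002, 0.174]
contact_force: [0.1, 0.0, -1.6]
grip_width: 29.0
finger_force: 30.0
```

```bash
python3 - <<'E'
from h import *
from plant import bot
c=bot.capture("side");o=bot.get_obs();print(o["tool_pos"],np.degrees(o["tcp_rot"]),o["contact_force"],o["time"])
u,v=map(int,proj(c,(600,0,70)))
im=c["pixels"][v-70:v+60,u-80:u+80,::-1];cv2.imwrite("pics/s3.png",cv2.resize(im,None,fx=4.5,fy=4.5,interpolation=cv2.INTER_CUBIC))
hsv=cv2.cvtColor(c["pixels"],cv2.COLOR_RGB2HSV);print(u,v)
E
```

```text
[ 6.13717680e+02 -1.78598089e-01  1.39257432e+02] [-1.79980649e+02  8.09875859e-02  9.99810423e+00] [ 0.16578079 -0.62827289 -1.08606574] 17.1
240 182
```

View pics/s3.png

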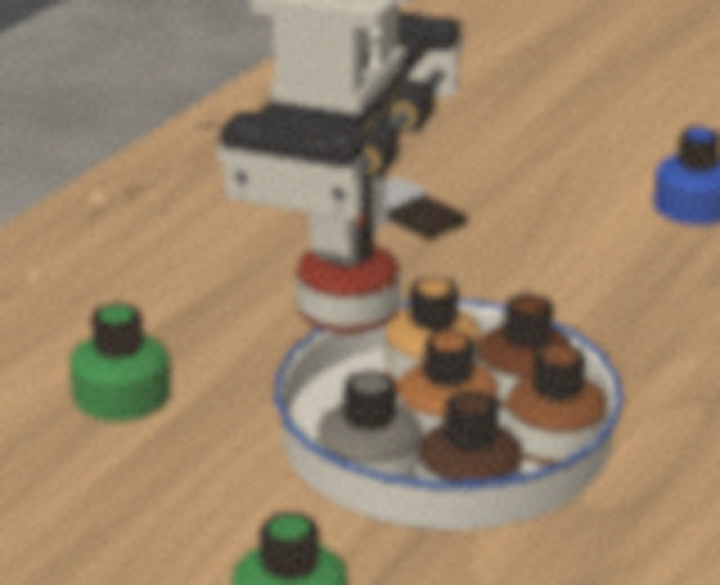

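The side crop shows the red bottle held upright at (347,285) over the open gap, with the six others standing. The computed clearance is about 2.4 mm to the middle bottle, 3 mm to the wall and 9 mm to each side. I lower it slowly.

play_rows(commands=[{"x": 0,"y": 0,"z": 0.006,"twist": 0},{"x": 0,"y": 0,"z": 0.014,"twist": 0},{"x": 0,"y": 0,"z": 0.022,"twist": 0},{"x": 0,"y": 0,"z": 0.03,"twist": 0},{"x": 0,"y": 0,"z": 0.035,"twist": 0},{"x": 0,"y": 0,"z": 0.04,"twist": 0},{"x": 0,"y": 0,"z": 0.043,"twist": 0},{"x": 0,"y": 0,"z": 0.045,"twist": 0}])

```text
time: 17.9
tool_pos: [614.2, -0.2, 94.8]
tcp_rot: [3.142, 0.0, 0.174]
contact_force: [0.7, -1.0, -2.1]
grip_width: 29.4
finger_force: 30.0
```

play_rows(commands=[{"x": 0,"y": 0,"z": 0.003,"twist": 0},{"x": 0,"y": 0,"z": 0.006,"twist": 0},{"x": 0,"y": 0,"z": 0.009,"twist": 0},{"x": 0,"y": 0,"z": 0.012,"twist": 0},{"x": 0,"y": 0,"z": 0.015,"twist": 0},{"x": 0,"y": 0,"z": 0.018,"twist": 0},{"x": 0,"y": 0,"z": 0.02,"twist": 0},{"x": 0,"y": 0,"z": 0.02,"twist": 0}])

```text
time: 18.7
tool_pos: [614.0, -0.2, 74.6]
tcp_rot: [-3.141, 0.001, 0.175]
contact_force: [0.6, 0.9, -1.2]
grip_width: 29.3
finger_force: 30.0
```

Free so far, with about 4 mm left.

play_rows(commands=[{"x": 0,"y": 0,"z": 0.001,"twist": 0},{"x": 0,"y": 0,"z": 0.002,"twist": 0},{"x": 0,"y": 0,"z": 0.003,"twist": 0},{"x": 0,"y": 0,"z": 0.0035,"twist": 0},{"x": 0,"y": 0,"z": 0.004,"twist": 0},{"x": 0,"y": 0,"z": 0.0045,"twist": 0},{"x": 0,"y": 0,"z": 0.005,"twist": 0},{"x": 0,"y": 0,"z": 0.005,"twist": 0}])

```text
time: 19.5
tool_pos: [614.3, -0.2, 70.5]
tcp_rot: [3.141, -0.001, 0.175]
contact_force: [-0.7, 0.1, 2.5]
grip_width: 29.1
finger_force: 30.0
```

On the floor: the vertical force went from −1.2 to +2.5 N at z = 70.5, as predicted. I release and retreat.

play_rows(commands=[{"x": 0,"y": 0,"z": 0,"twist": 0},{"x": 0,"y": 0,"z": 0,"twist": 0},{"x": 0,"y": 0,"z": 0,"twist": 0},{"x": 0,"y": 0,"z": 0,"twist": 0},{"x": 0,"y": 0,"z": 0,"twist": 0},{"x": 0,"y": 0,"z": 0,"twist": 0},{"x": 0,"y": 0,"z": 0,"twist": 0},{"x": 0,"y": 0,"z": 0,"twist": 0}], jaw=0.5)

```text
time: 20.3
tool_pos: [614.2, -0.2, 70.0]
tcp_rot: [3.141, -0.0, 0.175]
contact_force: [0.2, -1.0, 0.6]
grip_width: 46.2
finger_force: 0.0
```

play_rows(commands=[{"x": 0,"y": 0,"z": -0.005,"twist": 0},{"x": 0,"y": 0,"z": -0.01,"twist": 0},{"x": 0,"y": 0,"z": -0.018,"twist": 0},{"x": 0,"y": 0,"z": -0.026,"twist": 0},{"x": 0,"y": 0,"z": -0.036,"twist": 0},{"x": 0,"y": 0,"z": -0.048,"twist": 0},{"x": 0,"y": 0,"z": -0.06,"twist": 0},{"x": 0,"y": 0,"z": -0.06,"twist": 0}])

```text
time: 21.1
tool_pos: [615.3, -0.3, 132.5]
tcp_rot: [3.14, -0.004, 0.175]
contact_force: [0.2, 0.2, -0.7]
grip_width: 46.0
finger_force: 0.0
```

play_rows(commands=[{"x": -0.015,"y": 0,"z": -0.02,"twist": 0},{"x": -0.03,"y": 0,"z": -0.045,"twist": 0},{"x": -0.05,"y": 0,"z": -0.07,"twist": 0},{"x": -0.07,"y": 0,"z": -0.1,"twist": 0},{"x": -0.09,"y": 0,"z": -0.13,"twist": 0},{"x": -0.11,"y": 0,"z": -0.16,"twist": 0},{"x": -0.125,"y": 0,"z": -0.18,"twist": 0},{"x": -0.125,"y": 0,"z": -0.18,"twist": 0}])

```text
time: 21.9
tool_pos: [490.8, -22.2, 313.2]
tcp_rot: [3.139, -0.005, 0.174]
contact_force: [-0.1, 1.2, -0.6]
grip_width: 46.3
finger_force: 0.0
```

```bash
python3 - <<'E'
from h import *
from plant import bot
bot.capture("wrist");c=bot.capture("wrist");s=bot.capture("side")
T=np.array([551.8,-11.1])
P=lambda r,t:[T[0]+r*np.cos(np.radians(t)),T[1]+r*np.sin(np.radians(t)),63.5]
g=[proj(c,P(65,t)) for t in(128,74,-53,-107,-163,10)]+[proj(c,P(0,0))]
tr=proj(c,[*T,34]);e=proj(c,[T[0]+100,T[1],34])
report(c,g,["dark","grey","honey","brown","oak","red","mid"],tr,np.hypot(tr[0]-e[0],tr[1]-e[1]))
u,v=map(int,proj(s,(560,-10,40)))
a=cv2.resize(c["pixels"][20:212,100:400,::-1],(600,384));b=cv2.resize(s["pixels"][v-40:v+40,u-62:u+63,::-1],(336,215))
cv2.imwrite("pics/end.png",np.vstack([a,np.hstack([b,np.zeros((215,264,3),'uint8')])]))
print(bot.get_obs()["time"])
E
```

```text
tray [551.8 -11.1] R 100.0
dark [510.5  40.9  63.5] r 66.3 th 128.4 area 213 t 40
grey [569.8  51.1  63.5] r 64.8 th 73.8 area 264 t 40
honey [590.3 -63.5  63.5] r 65.1 th -53.7 area 264 t 50
brown [531.1 -74.   63.5] r 66.2 th -108.2 area 223 t 40
oak [490.1 -30.1  63.5] r 64.6 th -162.9 area 214 t 45
red [6.145e+02 4.000e-01 6.350e+01] r 63.7 th 10.4 area 276 t 45
mid [552.2 -11.4  63.5] r 0.6 th -38.9 area 249 t 45
22.05
```

View pics/end.png

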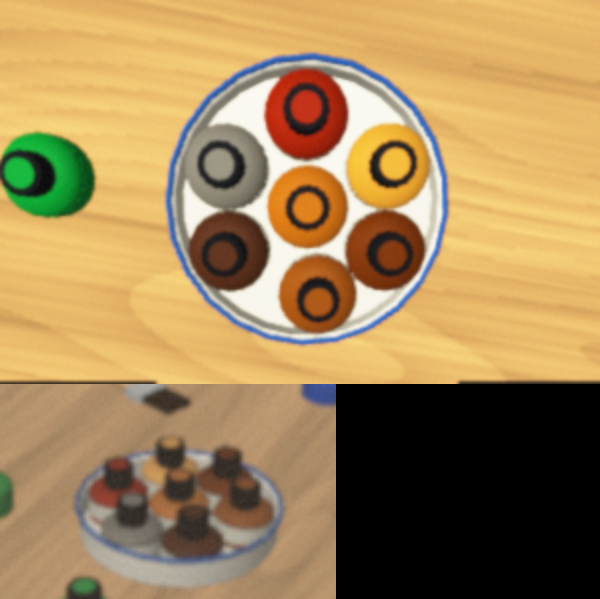

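The picture shows all seven upright in the tray, with red at (307,112), orange in the middle at (307,207) and the others round it. I hand it in.

```bash
python3 -c "
from plant import bot
print(bot.close_job())"
```

```text
the job is handed in; nothing more can be done
None
```

All seven bottles stand upright in the tray, one in the middle and six round it, with the last one lowered in gently; the job was handed in at about 22 s, and the verdict was not shown.

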